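Put the microscope optics away by size

ROBOT

A 6-joint arm with a two-finger parallel gripper is mounted at the origin on the work surface. World frame = base frame: x ahead of the robot, y to its left, z up, the work surface at z = 0. Lengths are in m, angles in rad, forces in N, time in s.
With the tool pointing down it reaches from about 0.325 to 0.9 m from the base axis. Payload 6.1 kg.
Tool frame: the origin (TCP) lies midway between the tips of the shut fingers; the grasp point (between the pads) lies 19 mm behind it; x points along the fingers, y is the direction in which the jaws open and shut, and the axes are right-handed (so a half turn about x gives the same grasp; the last joint's range is limited). The gripper opens to 85 mm and grips with 20 to 120 N. Pads are 22 mm wide; open, the fingers measure 114 mm over their backs; the gripper's body (76 mm by 85 mm) begins 54 mm behind the grasp point. The pads swing forward as they close: fully open they stand 13 mm farther back than shut.
Start: joints at [-1.354, 0.22, 1.526, -0, 1.395, -0.126], TCP at [0.21, -0.589, 0.231] pointing down, gripper open.
Joint ranges: [-2.98, 2.98], [-0.91, 2.08], [0.09, 2.57], [-1.24, 4.39], [0.2, 2.65], [-2.68, 2.68]. Speed limits (rad/s): [2.57, 2.57, 3.01, 3.14, 3.14, 3.14].

INTERFACE

Orientations are given as [roll, pitch, yaw] about the fixed x, y, z axes, in that order (R = Rz(yaw) Ry(pitch) Rx(roll)).
In Python, from plant import movep, move_l, set_joints, gripper_to, hold, inverse_kinematics, observe, get_image, get_calibration, Unreachable, job_done gives the robot as it stands. Calls block until the motion is done:
- movep(position, orientation): joint-space move of the TCP to a pose.
- move_l(position, feed=0.15, rotation=None, max_force=None): straight line of the TCP; rotation=None keeps the orientation; feed is the mean speed in m/s. With max_force (N) it stops when the force on the tool has changed by that much, and returns True; else False.
- set_joints(angles): joint-space move.
- gripper_to(opening, f_grip=None): finger opening in m; f_grip is the grip in N (None keeps the last); returns when the fingers have stopped.
- hold(seconds).
- inverse_kinematics(position, orientation): joint angles nearest the present ones, or None.
- observe(): the state.
- get_image(name): name is "scene" or "top"; returns (picture, depth): 400x640x3 uint8, red, green, blue; 400x640 float32, m along the optical axis (not along the pixel's ray), 0 where there is no reading.
- get_calibration(name): a dict with "intrinsics" (3x3 intrinsics, pixels), "world_from_camera" (4x4, takes a point from camera to world coordinates). Camera axes: x right, y down, z forward; pixel columns grow to the right and rows downward; lengths in m; the calibration is good to about 2 mm. A picture is of the moment at which its call begins. get_calibration takes no time and is no camera call.
A pose or a line that the arm cannot do raises Unreachable and nothing moves.
- job_done(): hands the job in, once; it reports no verdict.
The state is a dict: "time_s": time; "q": joint angles; "joint_velocities": joint speeds; "joint_torque": joint torques, N m; "eef_pos": TCP position; "tcp_rot": TCP orientation; "ft_force": force on the tool from outside, world axes, zero at the start; "torque": the same for the moment, N m; "opening": finger opening in m.
Only numpy, scipy, OpenCV 4.12 (cv2) and the standard library are available. Lean on these libraries where they do the work, as an engineer would, in place of code of your own. Each camera call takes 0.05 s, during which the arm holds its last target.

TASK

Put the three loose metal microscope objectives away, each standing upright in the round grey nest of its own size: the small one in the small nest, the middle one in the middle nest, the large one in the large nest. A black eyepiece has been left in the large nest: before putting any objective away, move it, standing as it is, into the square steel tray. Set every piece gently on the floor of its place and let go, drop nothing, and leave the dropper bottle and the slide box where they are.

Things in the scene. Friction and masses are not known exactly. Their poses are not given: they have to be found in the camera images.
- objective_small: The smallest of three microscope objectives: a loose bare-metal upright cylinder, 22 mm in diameter and 45 mm tall, with two thin dark rings, ending in a narrower nose (13 mm in diameter) over the top 9 mm and a foot 18 mm wide over the lowest 5 mm. Origin: centre of its underside, z up. Stands upright on the bench at the start. The straight barrel between 6 and 35 mm above the underside is the place to grip.
- objective_medium: The middle of three microscope objectives: a loose bare-metal upright cylinder, 30 mm in diameter and 58 mm tall, with two thin dark rings, ending in a narrower nose (18 mm in diameter) over the top 9 mm and a foot 26 mm wide over the lowest 5 mm. Origin: centre of its underside, z up. Stands upright on the bench at the start. The straight barrel between 6 and 48 mm above the underside is the place to grip.
- objective_large: The largest of three microscope objectives: a loose bare-metal upright cylinder, 38 mm in diameter and 72 mm tall, with two thin dark rings, ending in a narrower nose (23 mm in diameter) over the top 9 mm and a foot 34 mm wide over the lowest 5 mm. Origin: centre of its underside, z up. Stands upright on the bench at the start. The straight barrel between 6 and 62 mm above the underside is the place to grip.
- eyepiece: A loose black eyepiece, 62 mm tall: a wide lower part, 38 mm in diameter and 30 mm high, and on it a narrower upright tube, 24 mm in diameter, from 30 to 62 mm above the underside, which is the place to grip. Origin: centre of its underside, z up. At the start it stands upright on the floor of the large nest, up to 8 mm off its centre.
- nest_small: The smallest of three round grey plastic nests, fixed: a shallow round cup, 46 mm outside and 38 mm inside diameter, rim 10 mm high, floor 3 mm thick, for the smallest objective. Origin: centre of its underside, which is on the bench; z up.
- nest_medium: The middle of three round grey plastic nests, fixed: a shallow round cup, 62 mm outside and 54 mm inside diameter, rim 10 mm high, floor 3 mm thick, for the middle objective. Origin: centre of its underside, which is on the bench; z up.
- nest_large: The largest of three round grey plastic nests, fixed: a shallow round cup, 74 mm outside and 66 mm inside diameter, rim 10 mm high, floor 3 mm thick, for the largest objective. The eyepiece stands in it at the start. Origin: centre of its underside, which is on the bench; z up.
- tray: A square open steel tray, fixed: 84 x 84 mm outside, 76 x 76 mm inside, rim 14 mm high, walls 4 mm and floor 4 mm thick. Origin: centre of its underside, which is on the bench; x and y along its sides, z up. Empty at the start.
- dropper: Bystander: a small closed amber dropper bottle with a black cap, loose, 32 mm in diameter, 68 mm tall. Origin: centre of its underside, z up. Leave alone.
- slidebox: Bystander: a closed box for microscope slides, white with a blue lid, loose, 76 mm (its x) by 52 mm (its y) and 31.5 mm tall. Origin: centre of its underside, z up. Leave alone.

How it is judged:
By the outcome, as a careful person would: the job done as asked, in the order asked, and still so for the second after the job is handed in, with the robot touching nothing.
It also fails if it takes over 107 s, if anything falls off the work surface, if the arm or the gripper's body presses on something with over 40 N, if the wrist force passes 120 N, or if a joint passes its speed limit or range.

## Working session

There is one attempt and no reset: what is moved stays moved. The work goes in short steps, each a Python script; the robot and the scene stay as the last script left them, time stands still between calls to the robot, and variables do not carry over. Pictures are saved under pics/ and viewed, and the job is handed in when it is done.

```bash
ls; mkdir -p pics; python3 - <<'E'
from plant import *
import cv2,numpy as np
for n in("scene","top"):
    im,d=get_image(n); cv2.imwrite(f"pics/{n}0.png",im[:,:,::-1]); np.savez(f"{n}0.npz",im=im,d=d)
    c=get_calibration(n);print(n,c["intrinsics"],c["world_from_camera"].round(4), (d==0).mean())
print(observe())
E
```

```text
pics
scene [[478.47457533   0.         324.72493985]
 [  0.         478.47457533 200.8915034 ]
 [  0.           0.           1.        ]] [[ 0.0219  0.6504 -0.7593  1.2356]
 [ 0.9997 -0.0084  0.0217 -0.0332]
 [ 0.0077 -0.7596 -0.6504  0.6243]
 [ 0.      0.      0.      1.    ]] 0.004109375
top [[468.75760236   0.         308.04151331]
 [  0.         468.75760236 201.34425318]
 [  0.           0.           1.        ]] [[-0.0239 -0.9911  0.131   0.406 ]
 [-0.9994  0.0269  0.021  -0.0137]
 [-0.0244 -0.1304 -0.9912  1.0568]
 [ 0.      0.      0.      1.    ]] 0.00388671875
{'time_s': 0.1, 'q': array([-1.35408103e+00,  2.21148197e-01,  1.52746471e+00,  2.99839093e-05,
        1.39469613e+00, -1.26079590e-01]), 'joint_velocities': array([-0.00031498, -0.00118087, -0.00276882, -0.00027785, -0.00016995,
        0.00097899]), 'joint_torque': array([-4.05820647e-04, -4.98250294e+01, -3.90545690e+01, -1.79204285e-04,
        5.76330713e-03,  1.18025380e-05]), 'eef_pos': array([ 0.20997925, -0.58811299,  0.23032499]), 'tcp_rot': array([-1.71406803,  1.56907969,  1.77031423]), 'ft_force': array([0.37545968, 0.48646616, 0.33412633]), 'torque': array([ 0.03826543, -0.00248662,  0.04569131]), 'opening': 0.08538246325538747}
```

View pics/scene0.png

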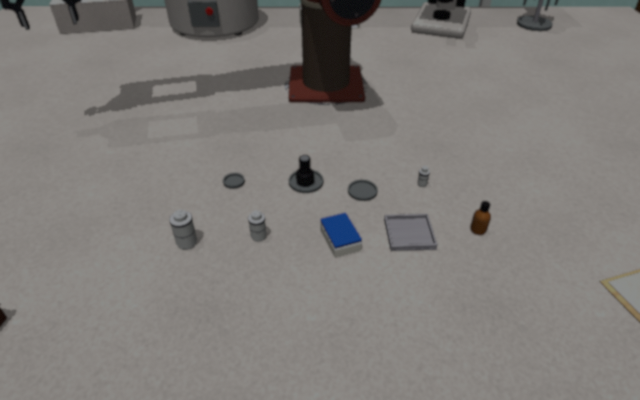

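View pics/top0.png

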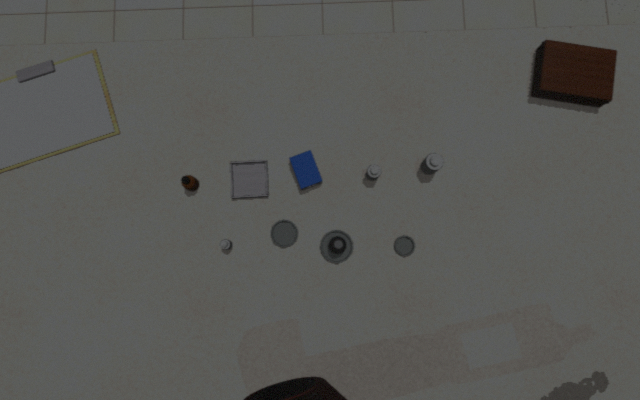

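The scene view shows the large objective at (184,230), the medium one at (258,227) and the small one at (423,178). The nests are small (233,180), large with the eyepiece (306,180) and medium (363,190), with the tray at (410,232). The top view agrees: large (432,163), medium (373,173), small (226,244), tray (250,180), and nests medium (284,233), large (336,246) and small (404,245). Next I zoom in and measure.

```bash
python3 - <<'E'
import cv2,numpy as np
from plant import get_calibration
for n,(x0,y0,w,h) in {"scene":(160,145,340,115),"top":(170,135,290,140)}.items():
    z=np.load(f"{n}0.npz"); im=z["im"][:,:,::-1]; d=z["d"]
    c=im[y0:y0+h,x0:x0+w]; c=cv2.resize(c,(w*800//w,h*800//w),interpolation=cv2.INTER_CUBIC)
    c=cv2.convertScaleAbs(c,alpha=2.0 if n=="top" else 1.2); cv2.imwrite(f"pics/{n}_zoom.png",c)
    C=get_calibration(n);K=C["intrinsics"];T=C["world_from_camera"]
    v,u=np.mgrid[:400,:640]; P=np.stack([(u-K[0,2])/K[0,0]*d,(v-K[1,2])/K[1,1]*d,d],-1)@T[:3,:3].T+T[:3,3]
    np.save(n+"_P.npy",P)
    r=(d>0)&(P[...,0]>.3)&(P[...,0]<.7)&(abs(P[...,1])<.4)
    print(n,"bench z median",np.median(P[r][:,2]),"std of low",P[r&(abs(P[...,2])<.006)][:,2].std())
    m=(r&(P[...,2]>.016)).astype(np.uint8)
    k,l,s,ce=cv2.connectedComponentsWithStats(m)
    for i in range(1,k):
        if s[i,4]<8: continue
        q=P[l==i]; t=q[q[:,2]>q[:,2].max()-.006]
        print(s[i],"c",ce[i].round(1),"xy",np.median(q[:,:2],0).round(4),"zmax",q[:,2].max().round(4),"top",t.mean(0).round(4),len(t))
E
```

```text
scene bench z median -0.00021815996650520475 std of low 0.0013540765485510334
[296 154  18  29 381] c [304.3 169.3] xy [ 0.4567 -0.0533] zmax 0.0668 top [ 0.4488 -0.0533  0.0642] 80
[418 165  12  17 149] c [423.4 173.1] xy [0.4604 0.1902] zmax 0.0477 top [0.4553 0.1916 0.0441] 26
[471 200  20  30 418] c [481.5 215.9] xy [0.6022 0.2684] zmax 0.0695 top [0.5956 0.272  0.067 ] 55
[169 209  27  36 698] c [182.2 226.2] xy [ 0.6312 -0.2615] zmax 0.0739 top [ 0.621  -0.2654  0.0715] 106
[248 210  18  26 379] c [256.6 222.7] xy [ 0.6139 -0.136 ] zmax 0.0601 top [ 0.6068 -0.1374  0.0575] 68
[ 320  212   42   40 1072] c [340.2 231.3] xy [0.6251 0.0122] zmax 0.0347 top [0.6193 0.0123 0.031 ] 853
top bench z median 0.0003010461303716294 std of low 0.002003244878055256
[290 150  33  40 806] c [305.9 169.7] xy [0.6125 0.0111] zmax 0.0378 top [0.6138 0.0109 0.0332] 318
[422 153  22  21 338] c [432.5 163.1] xy [ 0.6127 -0.2621] zmax 0.0771 top [ 0.6166 -0.2653  0.0732] 52
[366 164  16  16 188] c [373.7 171.8] xy [ 0.5997 -0.1367] zmax 0.0626 top [ 0.6026 -0.1382  0.0588] 43
[182 175  17  16 199] c [189.5 182.3] xy [0.5877 0.2666] zmax 0.0709 top [0.5912 0.2709 0.0681] 46
[329 236  18  18 244] c [337.6 244.8] xy [ 0.4436 -0.0533] zmax 0.0704 top [ 0.4441 -0.0546  0.0664] 69
[221 239  11  11  96] c [225.9 244.2] xy [0.4517 0.189 ] zmax 0.0501 top [0.4518 0.1905 0.0465] 20
```

```bash
sleep 1
```

```text
(no output)
```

View pics/top_zoom.png

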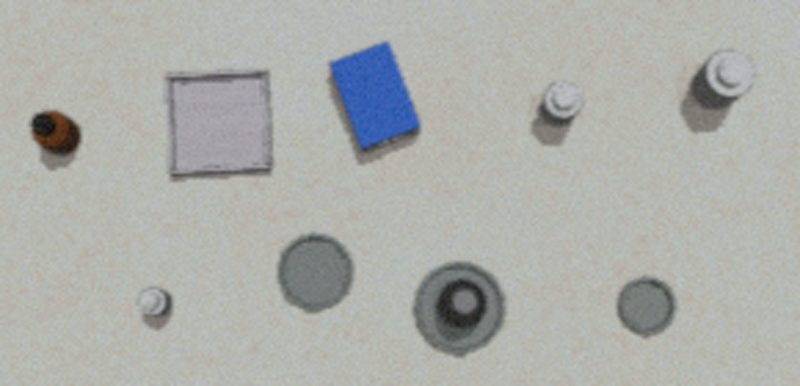

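View pics/scene_zoom.png

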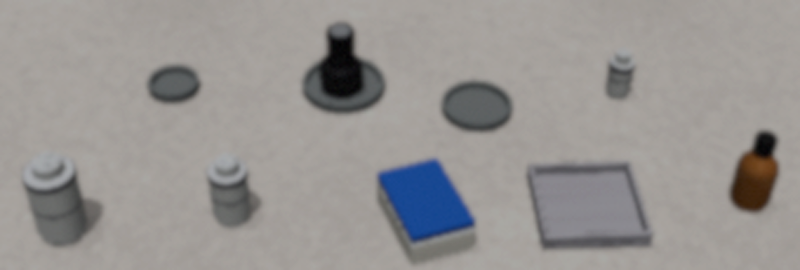

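Depth heights match the known sizes: 72, 58, 45 and 62+3 mm. Next come the nest and tray centres and the nose tops by ray-casting in both views.

```bash
cat > h.py <<'E'
import cv2,numpy as np
from plant import *
def ray(n,uv,z):
    C=get_calibration(n);K=C["intrinsics"];T=C["world_from_camera"]
    uv=np.atleast_2d(np.array(uv,float)); d=np.c_[(uv-K[:2,2])/K[0,0],np.ones(len(uv))]@T[:3,:3].T
    return T[:3,3]+d*((z-T[2,3])/d[:,2])[:,None]
def circ(p):
    A=np.c_[2*p[:,:2],np.ones(len(p))];s=np.linalg.lstsq(A,(p[:,:2]**2).sum(1),rcond=None)[0]
    return s[:2],np.sqrt(s[2]+s[0]**2+s[1]**2)
E
python3 - <<'E'
from h import *
W={"top":{"nS":(404,245,16),"nM":(284,233,20),"nL":(336,246,23),"tray":(250,180,28)},
"scene":{"nS":(233,180,17),"nM":(363,190,22),"nL":(306,181,24),"tray":(410,232,34)}}
for n in W:
    im=np.load(f"{n}0.npz")["im"]; g=cv2.GaussianBlur(im,(3,3),0).astype(int)
    bench=np.median(g[150:300,200:450].reshape(-1,3),0);print(n,"bench",bench)
    for k,(u,v,r) in W[n].items():
        w=g[v-r:v+r+1,u-r:u+r+1]
        rel=(w/bench); warm=(rel[...,0]-rel[...,2])
        m=((warm<-.08)|(rel.mean(-1)<.8)).astype(np.uint8) if k!="tray" else ((warm<-.05)|(rel.mean(-1)<.82)).astype(np.uint8)
        m=cv2.morphologyEx(m,cv2.MORPH_OPEN,np.ones((3,3),np.uint8))
        cs=max(cv2.findContours(m,cv2.RETR_EXTERNAL,cv2.CHAIN_APPROX_NONE)[0],key=cv2.contourArea)
        p=cs[:,0]+[u-r,v-r]
        if k!="tray":
            z=.010
            P=ray(n,p,z);c,R=circ(P)
            for _ in range(4):
                e=np.abs(np.hypot(*(P[:,:2]-c).T)-R);q=P[e<max(2*np.median(e),.001)];c,R=circ(q)
            print(k,"c",c.round(4),"R mm",(R*1e3).round(1),len(q),len(P))
        else:
            P=ray(n,p,.014)[:,:2]; b=cv2.minAreaRect((P*1e3).astype(np.float32)); print(k,b)
    # tray corner / nose
P=np.load("top_P.npy")
N={"L":((432,163),(436.4,160.4),.072),"M":((373,173),(375.2,170.2),.058),"S":((226,244),(225.5,243.7),.045),"E":((337,245),(339,244.1),.065)}
S={"L":(160+48/2.353,145+163/2.353),"M":(160+226/2.353,145+163/2.353),"S":(160+621/2.353,145+57/2.353),"E":(160+341/2.353,145+31/2.353)}
for k,(a,b,z) in N.items(): print(k,"top nose",ray("top",b,z)[0,:2].round(4),"scene",ray("scene",S[k],z)[0,:2].round(4))
E
```

```text
top bench [91. 92. 88.]
nS c [ 0.4394 -0.2014] R mm 22.6 47 59
nM c [0.4737 0.0646] R mm 30.4 66 78
nL c [ 0.4417 -0.0511] R mm 36.2 82 93
tray ((633.7623901367188, 137.03280639648438), (88.49496459960938, 41.41256332397461), 72.30431365966797)
scene bench [137. 133. 130.]
nS c [ 0.4511 -0.2005] R mm 26.2 45 57
nM c [0.4851 0.0641] R mm 33.1 57 75
nL c [ 0.4321 -0.0501] R mm 53.6 84 106
tray ((611.5460205078125, 139.32943725585938), (93.64034271240234, 85.71636199951172), 1.606215476989746)
L top nose [ 0.6166 -0.2682] scene [ 0.6228 -0.2627]
M top nose [ 0.6019 -0.1392] scene [ 0.609  -0.1359]
S top nose [0.4522 0.1884] scene [0.4633 0.189 ]
E top nose [ 0.4445 -0.0557] scene [ 0.4504 -0.0514]
```

```bash
python3 - <<'E'
from h import *
s=800/340
for k,(x,b,f,h) in {"nS":(174,67,102,.01),"nM":(477,83,130,.01),"nL":(343,59,110,.01),"tray":(588,164,245,.014)}.items():
    B=ray("scene",(160+x/s,145+b/s),h)[0];F=ray("scene",(160+x/s,145+f/s),0)[0]
    print(k,"back",B.round(4),"front",F.round(4),"mid",((B+F)/2).round(4),"len",(F-B)[0].round(4))
t=800/290
# tray in top zoom: outer corners (rim)
c=np.array([(167,73),(269,70),(272,172),(171,177)])/t+[170,135]
P=ray("top",c,.014); print(P.round(4),P.mean(0).round(4))
c=np.array([(528,164),(631,164),(650,236),(541,238)])/s+[160,145]
P=ray("scene",c,.014); print(P.round(4),P.mean(0).round(4))
# depth of rims
for n in("top","scene"):
    P=np.load(n+"_P.npy")
    for k,(x,y,r) in {"nS":(.441,-.201,.026),"nM":(.475,.0646,.034),"nL":(.4425,-.051,.04),"tray":(.611,.139,.046)}.items():
        m=(np.abs(P[...,0]-x)<r)&(np.abs(P[...,1]-y)<r)&(P[...,2]>.0065)&(P[...,2]<.02)
        q=P[m]; lo,hi=np.percentile(q[:,:2],[3,97],axis=0);print(n,k,len(q),"rim box mid",((lo+hi)/2).round(4),"size",(hi-lo).round(4))
E
```

```text
nS back [ 0.4269 -0.2023  0.01  ] front [ 0.4645 -0.1989  0.    ] mid [ 0.4457 -0.2006  0.005 ] len 0.0375
nM back [0.4534 0.0678 0.01  ] front [0.5057 0.0641 0.    ] mid [0.4796 0.066  0.005 ] len 0.0523
nL back [ 0.4168 -0.0509  0.01  ] front [ 0.4774 -0.0506  0.    ] mid [ 0.4471 -0.0508  0.005 ] len 0.0606
tray back [0.5655 0.1482 0.014 ] front [0.642  0.1379 0.    ] mid [0.6037 0.143  0.007 ] len 0.0765
[[0.6402 0.1829 0.014 ]
 [0.6403 0.0984 0.014 ]
 [0.5552 0.097  0.014 ]
 [0.5534 0.1798 0.014 ]] [0.5973 0.1395 0.014 ]
[[0.5648 0.0997 0.014 ]
 [0.5659 0.183  0.014 ]
 [0.6467 0.1823 0.014 ]
 [0.6476 0.0998 0.014 ]] [0.6062 0.1412 0.014 ]
top nS 108 rim box mid [ 0.4399 -0.2036] size [0.0418 0.0433]
top nM 162 rim box mid [0.4744 0.064 ] size [0.058  0.0582]
top nL 188 rim box mid [ 0.4426 -0.0524] size [0.0706 0.0689]
top tray 332 rim box mid [0.604  0.1409] size [0.0737 0.0827]
scene nS 113 rim box mid [ 0.4431 -0.2028] size [0.044  0.0413]
scene nM 167 rim box mid [0.4775 0.064 ] size [0.0588 0.0565]
scene nL 232 rim box mid [ 0.4497 -0.0514] size [0.063  0.0688]
scene tray 407 rim box mid [0.6055 0.1415] size [0.08   0.0835]
```

Measured positions, averaged over the two views, which differ by about 3–5 mm in x:

| Item | x, y (m) |
|---|---|
| Eyepiece | .4465, -.054 |
| Small objective | .454, .190 |
| Medium objective | .6045, -.1375 |
| Large objective | .619, -.265 |
| Small nest | .442, -.2025 |
| Medium nest | .476, .0645 |
| Large nest | .4435, -.0515 |
| Tray | .602, .1405 |

I'll close the jaws along x so that they centre the uncertain axis.

```bash
cat >> h.py <<'E'
O=[np.pi/2,np.pi/2,0]
def st(t=""):
    s=observe();print(t,round(s["time_s"],2),s["eef_pos"].round(4),"F",s["ft_force"].round(2),"op",round(s["opening"],4),flush=True)
    return s
def pick(xy,z,width,top,f=40):
    gripper_to(width+.04)
    movep([*xy,max(top+.05,.12)],O); st("above")
    hit=move_l([*xy,z],feed=.08,max_force=8); st(f"down hit={hit}")
    if hit: return False
    gripper_to(width-.01,f_grip=f); s=st("grip")
    return abs(s["opening"]-width)<.006
def place(xy,z,width,clear):
    p=observe()["eef_pos"]
    movep([*xy,clear],O); hold(.2)
    move_l([*xy,z+.008],feed=.1); hold(.3); st("pre")
    hit=move_l([*xy,z-.003],feed=.015,max_force=3); s=st(f"set hit={hit}, expected z {z:.4f}")
    return hit
E
python3 - <<'E'
from h import *
for r in(np.pi/2,-np.pi/2): print(inverse_kinematics([.4465,-.054,.035],[r,np.pi/2,0]), inverse_kinematics([.602,.1405,.035],[r,np.pi/2,0]),inverse_kinematics([.619,-.265,.024],[r,np.pi/2,0]))
E
```

```text
[-0.29602055  0.05108875  2.12150962  0.          0.96899429 -0.29602055] [ 1.01791528e-01  4.12622613e-01  1.68182965e+00 -4.44089210e-16
  1.04714039e+00  1.01791528e-01] [-0.52150013  0.54003138  1.52563599  0.          1.07592528 -0.52150013]
None None [-0.52150013  0.54003138  1.52563599  0.          1.07592528  2.62009253]
```

```bash
python3 - <<'E'
from h import *
ok=pick((.4465,-.0540),.0355,.024,.065); print(ok)
im,_=get_image("scene"); cv2.imwrite("pics/g1.png",cv2.resize(im[100:280,160:500,::-1],(800,424),interpolation=cv2.INTER_CUBIC))
E
```

```text
above 2.58 [ 0.4469 -0.0548  0.1203] F [-0.71 -0.11  0.14] op 0.0641
down hit=False 3.79 [ 0.4471 -0.0542  0.036 ] F [ 0.03 -0.02  0.6 ] op 0.0637
grip 4.23 [ 0.4468 -0.0541  0.0359] F [-0.41 -0.59  3.71] op 0.0228
True
```

View pics/g1.png

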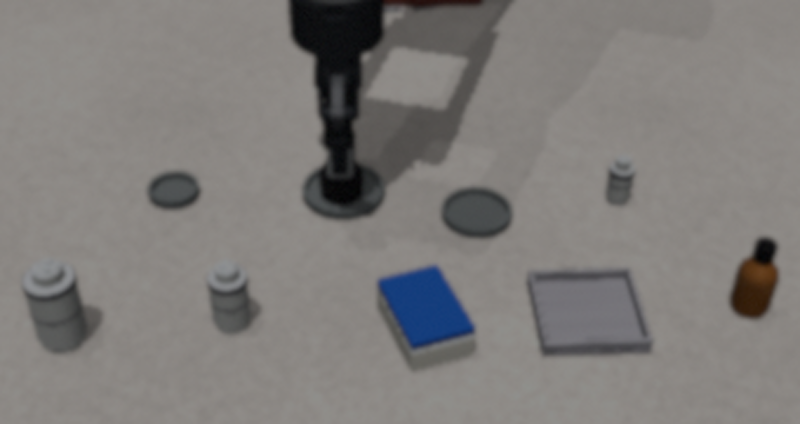

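The picture shows the fingers closed on the tube at (340,150), with the base still in the nest, and the opening of 23 mm fits the 24 mm tube. Next I lift it and move it to the tray.

```bash
python3 - <<'E'
from h import *
move_l([.4465,-.054,.14],feed=.1); st("lift")
place((.602,.1405),.0369,.024,.14)
im,_=get_image("scene"); cv2.imwrite("pics/g2.png",cv2.resize(im[100:280,160:500,::-1],(800,424),interpolation=cv2.INTER_CUBIC))
E
```

```text
lift 5.47 [ 0.4459 -0.0538  0.1392] F [-0.43 -0.28 -1.29] op 0.0226
pre 8.06 [0.6023 0.1406 0.0455] F [-0.54  0.07 -1.9 ] op 0.0229
set hit=True, expected z 0.0369 8.61 [0.6019 0.1405 0.0369] F [-1.3   0.15  4.79] op 0.0229
```

View pics/g2.png

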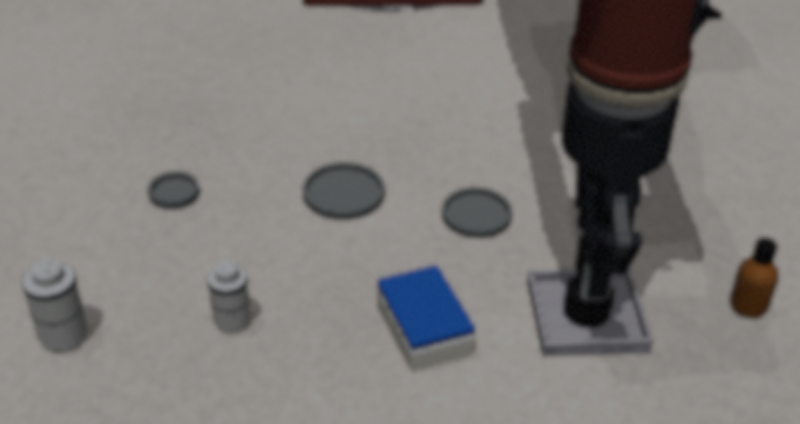

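Contact came at exactly the expected height, and the eyepiece base stands mid-tray at (590,305). I release it and pick the small objective.

```bash
python3 - <<'E'
from h import *
gripper_to(.06); st("rel"); move_l([.602,.1405,.15],feed=.15)
ok=pick((.454,.190),.011,.022,.045); print(ok)
for n,c in(("scene",(100,280,160,500)),("top",(130,280,160,460))):
    im,d=get_image(n); np.savez(n+"3.npz",im=im,d=d); a,b,e,f=c; k=im[a:b,e:f,::-1]
    cv2.imwrite(f"pics/g3{n}.png",cv2.convertScaleAbs(cv2.resize(k,(800,400),interpolation=cv2.INTER_CUBIC),alpha=2 if n=="top" else 1))
E
```

```text
rel 9.1 [0.6007 0.1404 0.0356] F [ 0.05 -0.66  0.24] op 0.0602
above 10.91 [0.4548 0.1902 0.1205] F [ 0.17 -0.14  0.22] op 0.0618
down hit=False 12.43 [0.4545 0.1901 0.0116] F [0.17 0.92 1.11] op 0.062
grip 12.88 [0.4542 0.1901 0.0114] F [-1.16 -0.56  3.86] op 0.0208
True
```

View pics/g3scene.png

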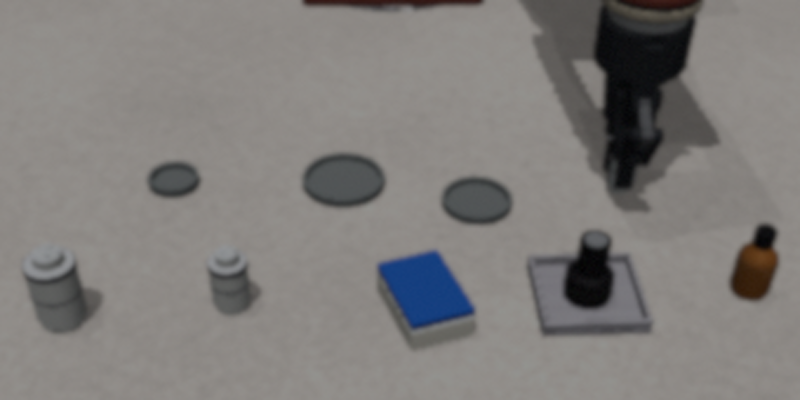

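View pics/g3top.png

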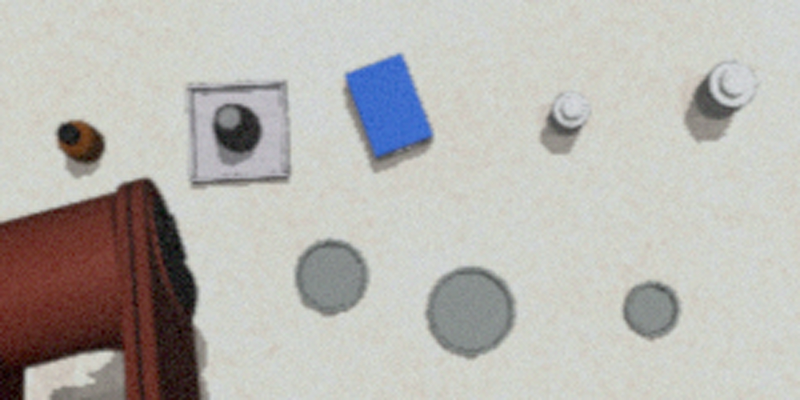

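The eyepiece stands upright mid-tray (scene (590,270), top (238,128)), and the jaws hold the small objective. The eyepiece is now at a known place (.602, .1405), so it serves as a calibration check, and the large nest is clear to measure.

```bash
python3 - <<'E'
from h import *
for n in("top","scene"):
    d=np.load(n+"3.npz")["d"];C=get_calibration(n);K=C["intrinsics"];T=C["world_from_camera"]
    v,u=np.mgrid[:400,:640]; P=np.stack([(u-K[0,2])/K[0,0]*d,(v-K[1,2])/K[1,1]*d,d],-1)@T[:3,:3].T+T[:3,3]
    m=(np.hypot(P[...,0]-.602,P[...,1]-.1405)<.03)&(P[...,2]>.045)
    q=P[m];q=q[q[:,2]>q[:,2].max()-.006];print(n,"eyepiece",q.mean(0).round(4))
    for k,(x,y,r) in {"nS":(.442,-.202,.028),"nM":(.476,.0646,.036),"nL":(.4435,-.051,.042)}.items():
        m=(np.hypot(P[...,0]-x,P[...,1]-y)<r)&(P[...,2]>.0065)&(P[...,2]<.02)
        q=P[m]; lo,hi=np.percentile(q[:,:2],[3,97],axis=0);c,R=circ(q);print(k,len(q),"rim mid",((lo+hi)/2).round(4),"circ",c.round(4),R.round(4))
E
```

```text
top eyepiece [0.5994 0.1394 0.0669]
nS 118 rim mid [ 0.4399 -0.2033] circ [ 0.4399 -0.2034] 0.0204
nM 154 rim mid [0.4746 0.064 ] circ [0.4745 0.0634] 0.0277
nL 205 rim mid [ 0.4426 -0.0525] circ [ 0.4422 -0.0527] 0.0332
scene eyepiece [0.6039 0.1403 0.0654]
nS 117 rim mid [ 0.4433 -0.2024] circ [ 0.4433 -0.2024] 0.021
nM 164 rim mid [0.4778 0.0643] circ [0.4778 0.0644] 0.0287
nL 181 rim mid [ 0.4457 -0.0515] circ [ 0.4458 -0.0517] 0.0349
```

The midpoint of the two views reproduces the known eyepiece position to about 1 mm, so the averages stand, with the large nest at (.444, -.052).

```bash
python3 - <<'E'
from h import *
move_l([.454,.190,.14],feed=.12); st("lift")
place((.4418,-.2025),.0144,.022,.14)
im,_=get_image("scene"); cv2.imwrite("pics/g4.png",cv2.resize(im[100:280,160:500,::-1],(800,424),interpolation=cv2.INTER_CUBIC))
E
```

```text
lift 14.2 [0.4533 0.1898 0.139 ] F [-0.98 -0.44 -0.35] op 0.0207
pre 17.48 [ 0.442  -0.2026  0.0227] F [0.21 0.2  0.22] op 0.0203
set hit=True, expected z 0.0144 18.03 [ 0.4417 -0.2025  0.0144] F [-0.23  0.1   4.56] op 0.0205
```

View pics/g4.png

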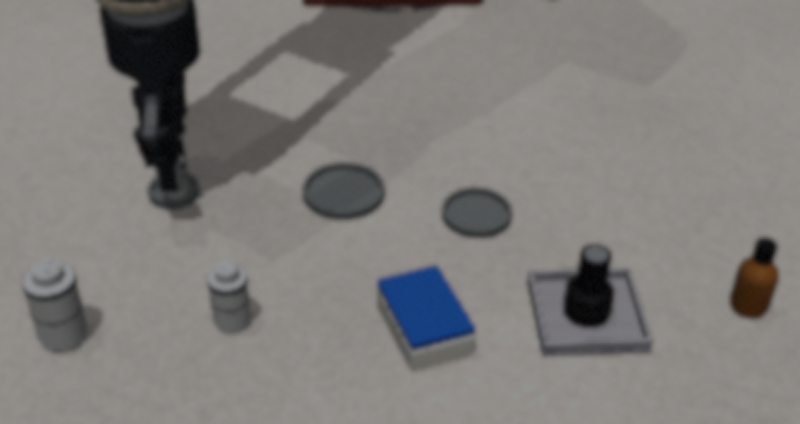

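It contacted at the expected height with the small objective still held at (172,180) over the nest. I release it and go on to the medium one.

```bash
python3 - <<'E'
from h import *
gripper_to(.05); st("rel"); move_l([.4418,-.2025,.15],feed=.12)
ok=pick((.6045,-.1375),.018,.030,.058); print(ok)
im,_=get_image("scene"); cv2.imwrite("pics/g5.png",cv2.resize(im[100:280,160:500,::-1],(800,424),interpolation=cv2.INTER_CUBIC))
if ok:
    move_l([.6045,-.1375,.16],feed=.12); st("lift")
    place((.476,.0645),observe()["eef_pos"][2]*0+.0215,.030,.16)
    im,_=get_image("scene"); cv2.imwrite("pics/g6.png",cv2.resize(im[100:280,160:500,::-1],(800,424),interpolation=cv2.INTER_CUBIC))
E
```

```text
rel 18.48 [ 0.4409 -0.2019  0.0136] F [0.29 0.17 0.42] op 0.0503
above 20.83 [ 0.6036 -0.1377  0.1196] F [-1.17 -0.31  0.45] op 0.0702
down hit=False 22.26 [ 0.6051 -0.1377  0.0188] F [-0.31  0.31 -0.57] op 0.0696
grip 22.7 [ 0.6049 -0.1376  0.0185] F [ 0.27 -0.2   2.61] op 0.0293
True
lift 24.08 [ 0.6038 -0.1373  0.1588] F [-0.27  0.22 -1.03] op 0.0289
pre 26.99 [0.4762 0.0645 0.0298] F [ 0.7   0.02 -2.34] op 0.0288
set hit=True, expected z 0.0215 27.55 [0.476  0.0645 0.0215] F [-1.07  0.3   4.71] op 0.0288
```

View pics/g5.png

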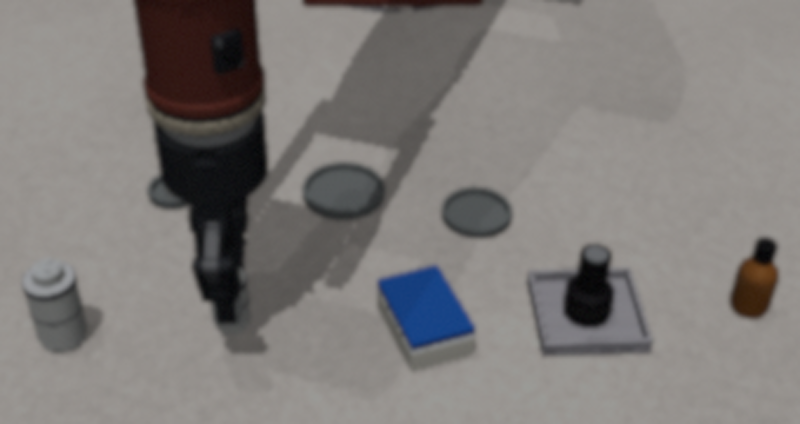

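View pics/g6.png

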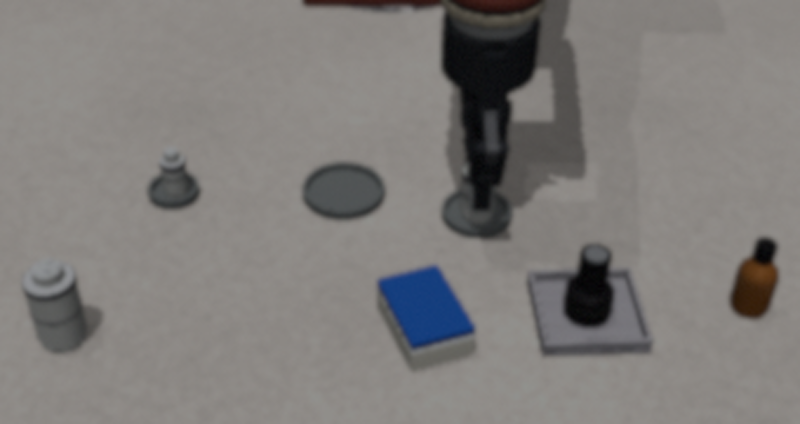

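The small objective stands in its nest at (173,175), and the medium one is on its nest floor at (480,190), still gripped. I release it, then do the large one.

```bash
python3 - <<'E'
from h import *
gripper_to(.06); st("rel"); move_l([.476,.0645,.17],feed=.12)
ok=pick((.6185,-.265),.026,.038,.072,f=60); print(ok)
if ok:
    im,_=get_image("scene"); cv2.imwrite("pics/g7.png",cv2.resize(im[100:280,160:500,::-1],(800,424),interpolation=cv2.INTER_CUBIC))
    move_l([.6185,-.265,.17],feed=.12); st("lift")
    place((.444,-.052),.0295,.038,.17)
    im,_=get_image("scene"); cv2.imwrite("pics/g8.png",cv2.resize(im[100:280,160:500,::-1],(800,424),interpolation=cv2.INTER_CUBIC))
E
```

```text
rel 28.01 [0.4748 0.0645 0.0205] F [0.12 0.4  0.49] op 0.0605
above 31.08 [ 0.6187 -0.2636  0.1223] F [-1.25  1.13  2.25] op 0.078
down hit=False 32.43 [ 0.6191 -0.2653  0.0269] F [ 0.67 -0.08  1.35] op 0.0779
grip 32.88 [ 0.6188 -0.2653  0.0266] F [-1.45 -1.04  3.47] op 0.0365
True
lift 34.28 [ 0.6179 -0.2646  0.1686] F [-0.07  0.18 -1.82] op 0.0367
pre 37.33 [ 0.4442 -0.0521  0.0378] F [-0.92 -0.65 -2.67] op 0.0368
set hit=True, expected z 0.0295 37.88 [ 0.4439 -0.052   0.0295] F [ 0.35 -0.39  5.21] op 0.0368
```

View pics/g8.png

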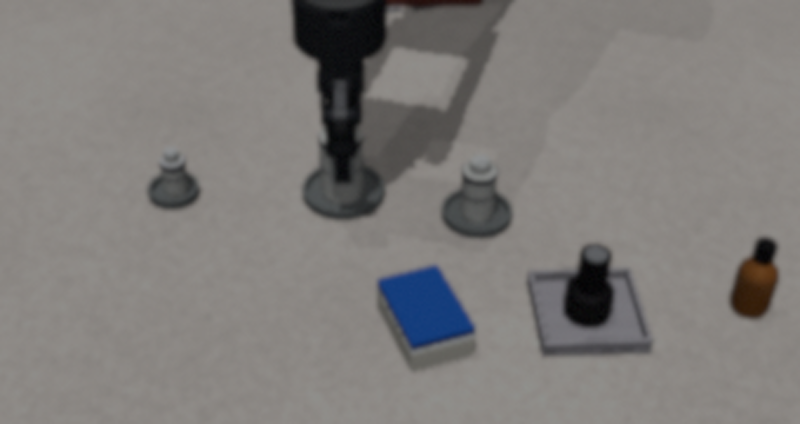

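The medium objective stands in its nest at (480,190), and the large one is set down in its nest at (343,180). I release it, move clear and check.

```bash
python3 - <<'E'
from h import *
gripper_to(.068); st("rel"); move_l([.444,-.052,.18],feed=.12)
movep([.21,-.589,.23],O); hold(.3); st("clear")
for n in("scene","top"):
    im,d=get_image(n);C=get_calibration(n);K=C["intrinsics"];T=C["world_from_camera"]
    a=im[135:280,160:500,::-1]; cv2.imwrite(f"pics/g9{n}.png",cv2.convertScaleAbs(cv2.resize(a,(800,341),interpolation=cv2.INTER_CUBIC),alpha=2 if n=="top" else 1))
    v,u=np.mgrid[:400,:640]; P=np.stack([(u-K[0,2])/K[0,0]*d,(v-K[1,2])/K[1,1]*d,d],-1)@T[:3,:3].T+T[:3,3]
    for k,c in {"S":(.442,-.2025),"M":(.476,.0645),"L":(.444,-.052),"E":(.602,.1405),"drop":(.593,.27),"box":(.616,.011)}.items():
        m=(np.hypot(P[...,0]-c[0],P[...,1]-c[1])<.04)&(P[...,2]>.02); q=P[m];t=q[q[:,2]>q[:,2].max()-.006];print(n,k,t.mean(0).round(4))
E
```

```text
rel 38.33 [ 0.4427 -0.0516  0.0286] F [-0.02  0.58  0.73] op 0.0678
clear 42.15 [ 0.2106 -0.5887  0.2301] F [0.66 0.1  0.08] op 0.0677
scene S [ 0.444  -0.2     0.0465]
scene M [0.4785 0.0642 0.0604]
scene L [ 0.4473 -0.0531  0.0744]
scene E [0.6041 0.1405 0.0656]
scene drop [0.5956 0.2719 0.0669]
scene box [0.6182 0.0119 0.031 ]
top S [ 0.4401 -0.2013  0.0488]
top M [0.4738 0.063  0.0617]
top L [ 0.4429 -0.0543  0.0763]
top E [0.5999 0.1393 0.0677]
top drop [0.5911 0.2709 0.0686]
top box [0.6149 0.0122 0.033 ]
```

View pics/g9top.png

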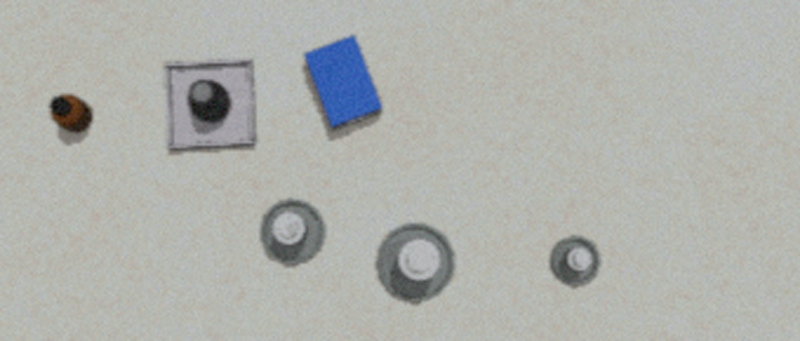

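View pics/g9scene.png

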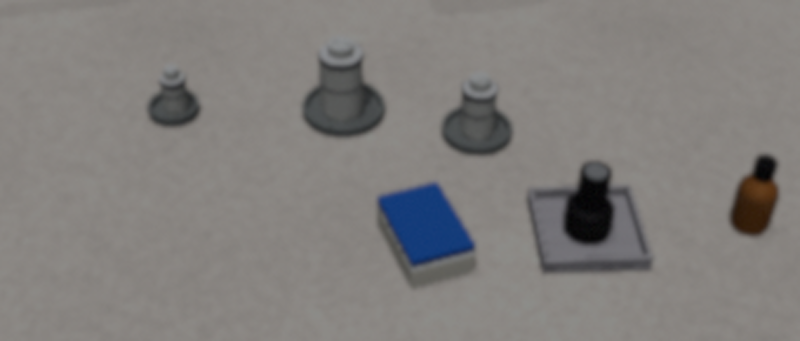

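Both views show all four pieces upright and centred. In the scene picture the small objective is at (173,100), the large at (343,85), the medium at (478,110) and the eyepiece at (590,205). The dropper bottle and slide box have not moved.

```bash
python3 -c "
from plant import *
job_done()"
```

```text
the job is handed in; nothing more can be done
```

The job is done and handed in at about 42 s. I moved the eyepiece from the large nest to the middle of the tray first, then stood the small, medium and large objectives in their own nests. Each piece was lowered slowly until it touched, about 5 N at most, at the height expected for its floor, and then released.

The last checks, with the arm clear, showed all four pieces upright and centred, with top heights within about 4 mm of expected in the depth readings. The dropper bottle matches its starting position within 1 mm and looks unmoved. The slide box also looks unmoved in both pictures, and its scene-view height and position match within about 1 mm.

**Disagreement:** the two cameras differed by about 3–5 mm in x throughout. I used their average, and once the eyepiece had been placed at a known spot, that average matched it to about 1 mm.

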